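Uncover the disc-handled stopcock and shut it

TASK

The grey stopcock box on the worktop has two bays and one loose cover. Without gripping or lifting anything, push the cover along its guides all the way across onto the other bay, so that the handle with the round disc on its end is uncovered; then push that handle a full quarter turn clockwise until it is shut against its stop. Leave the plain bar handle in the other bay as it is, leave the cover lying in its guides over that bay, and do not disturb the things lying around.

Things in the scene. Friction and masses are not known exactly. Their poses are not given: they have to be found in the camera images.
- stop_box: Fixed open grey box, 150 (x) x 300 (y) x 62 mm. Origin: centre of its underside, 3 mm above the worktop; x away from the robot, y along the box. Inside 120 x 282 mm, floor at 4 mm. Two bays centred at y = -67.5 and +67.5 mm, no wall between. The cover lies on ledges on the long walls, 54 mm up; guides beside it and the end walls that stop it rise to 62 mm.
- cover: Loose flat grey cover, 138 (x) x 135 (y) x 6 mm, 0.25 kg, in the guides over the disc handle's bay. Origin: centre of its underside; axes as the box's. A rib 90 (x) x 10 (y) mm across its middle stands to 23 mm above the origin: push its side. Slides along y, about 2 N, 2 mm side play; 130 to 147 mm to the far end wall.
- disc_valve: Fixed brass body of the disc handle's valve, in the bay under the cover (either bay). Origin: middle of its bay at the height of the box's origin; axes as the box's. Its upright spindle stands at x = +30, y = -5 mm; a brass stub runs from it to the back wall (+x). The rest of the bay is empty down to the floor.
- bar_valve: The same valve body in the other bay, open at the start. It carries the plain bar handle, 60 mm long, 9 mm wide, no disc, at the same heights, pointing roughly to -x of the box. Not to be moved; the cover passes 7 mm above it.
- disc_valve_lever (a joint): Disc handle's angle about its spindle: 0 = open, pointing to -x of the box; 1.571 = shut at the stop, pointing to +y of the box; clockwise seen from above. Stays where left; about 3 N at the disc turns it. Starts at 0 to 0.3.
- bar_valve_lever (a joint): Angle of the plain bar handle, the same way. Starts between 0 and 0.3 and must stay.
- disc_valve_tip (a point): Centre of the disc (27 mm across, 14 mm thick) on the end of the disc handle: 47 mm from the spindle axis, 40 mm above the box's origin. A steel bar 9 mm wide joins it to the hub (20 mm across); all lie 33 to 47 mm above the box's origin.
- bar_valve_tip (a point): Point on the plain bar handle 47 mm from its spindle axis.
- twist_timer: Bystander: round kitchen timer, 62 mm across, 37 mm high, by the -y end of the box. Origin: centre of its underside.
- clip_black: Bystander: black hair clip, 104 x 18 x 15 mm, by the -y end of the box. Origin: centre of its underside.
- pot_1: Bystander: round white pot, 90 mm across, 32 mm high, by the +y end of the box. Origin: centre of its underside.
- clip_white_0: Bystander: red and white hair clip, 96 x 18 x 15 mm, by the +y end of the box. Origin: centre of its underside.
- tint_brush_2c: Bystander: black tint brush, 187 x 43 x 10 mm, behind the box. Origin: centre of its underside.

How it is judged:
On the way, in this order (a step that is already met when the one before it is completed fails the run):
1. the cover is slid across onto the other bay, the disc handle still open (horizontal distance between cover and disc_valve above 0.118 m and value of joint disc_valve_lever below 0.6 rad), for 0.2 s.
2. the disc handle is pushed shut (value of joint disc_valve_lever above 1.45 rad), for 0.2 s.
At the end, for the whole second after the job is handed in: The disc handle stands shut (at least 1.45 of 1.571 rad); the cover lies at rest in its guides over the other bay, at least 118 mm from the disc handle's bay centre; the plain bar handle is where it was (within 8 mm at its end) (value of joint disc_valve_lever above 1.45 rad and horizontal distance between cover and disc_valve above 0.118 m and horizontal distance between cover and bar_valve below 0.03 m and linear speed of cover below 0.02 m/s and not (z of cover in the frame of stop_box above 0.062 m or z of cover in the frame of stop_box below 0.046 m or angle between cover's own z axis and vertical above 0.12 rad) and distance of bar_valve_tip from where it was at the start of the episode below 0.008 m); the robot touches nothing.
It fails at once if the cover is lifted, tipped or carried out of its guides (z of cover in the frame of stop_box above 0.062 m or z of cover in the frame of stop_box below 0.046 m or angle between cover's own z axis and vertical above 0.12 rad).
It fails at once if the plain bar handle is turned (distance of bar_valve_tip from where it was at the start of the episode above 0.01 m).
It fails at once if a bystander is moved by more than 30 mm (distance of any of twist_timer, clip_black, pot_1, clip_white_0, tint_brush_2c from where it was at the start of the episode above 0.03 m).
It also fails if it takes over 45 s, if anything falls off the work surface, if the arm or the gripper's body presses on something with over 40 N, if the wrist force passes 120 N, or if a joint passes its speed limit or range.

ROBOT

A 6-joint arm with a two-finger parallel gripper is mounted at the origin on a cart in front of the work surface, level with it; the furniture and walls round the work are solid. World frame = base frame: x ahead of the robot, y to its left, z up, the work surface at z = 0. Lengths are in m, angles in rad, forces in N, time in s.
With the tool pointing down it reaches from about 0.275 to 0.85 m from the base axis. Payload 19 kg.
Tool frame: the origin (TCP) lies midway between the tips of the shut fingers; the grasp point (between the pads) lies 19 mm behind it; z points along the fingers, y is the direction in which the jaws open and shut (so a half turn about z gives the same grasp; the last joint's range is limited). The gripper opens to 85 mm and grips with 20 to 120 N. Pads are 22 mm wide; open, the fingers measure 114 mm over their backs; the gripper's body (76 mm by 85 mm) begins 54 mm behind the grasp point. The pads swing forward as they close: fully open they stand 13 mm farther back than shut.
Start: joints at [0.979, 0.15, 1.437, -0, 1.554, -0.134], TCP at [0.254, 0.516, 0.196] pointing down, gripper open.
Joint ranges: [-2.8, 2.8], [-0.68, 2.1], [0.12, 2.68], [-1.39, 4.53], [0.16, 2.79], [-2.81, 2.81]. Speed limits (rad/s): [1.89, 1.89, 2.22, 3.01, 3.01, 3.01].

INTERFACE

Orientations are given as a 3x3 rotation matrix whose columns are the frame's x, y, z axes.
In Python, from workcell import manip gives the robot as it stands.
- The arm moves only by the tool carry_out, never from a script. Its argument "commands" is a list that holds one entry, the list of rows, each a list of 7 numbers: the opening, from -1 (shut) to 1 (fully open), then the shift along the tool's x, y, z in mm, then the turn, a rotation vector about the tool's x, y, z in degrees. A call has 1 to 5 rows; each row shifts and turns the commanded pose from where the row before left it, along the tool's axes as they then stand; what a row does not reach is not made up. A row lasts 1/10 s, in which the tool goes at most 50 mm and 8.59 degrees, less where a joint would pass 70% of its speed; a pose out of reach is approached as far as the arm can. A call is refused whole if a number of a shift passes 50 or a number of a turn 8.59, either way. A call with a gripper value outside its range is refused whole. The fingers move at their own pace and stop on an object; the grip force is fixed at half the most. Time passes only in rows, so rows that do not move let the fingers close. It gives the time, the measured TCP pose, the force and the opening at its end, in the units of the state.
- manip.observe(): the state, without advancing time (a new reading comes with each control period).
- manip.grab_frame(name): name is "scene" or "top"; returns a dict with "frame" (384x512x3 uint8, red, green, blue), "fx", "fy", "cx", "cy" (pixels), "dist" ([k1, k2, p1, p2, k3] as OpenCV has them; the pictures are not rectified), "camera_from_world" (4x4, takes a point from world to camera coordinates). Camera axes: x right, y down, z forward; pixel columns grow to the right and rows downward; lengths in m; the calibration is good to about 2 mm. A picture is of the moment at which its call begins. There is no depth.
- manip.sign_off(): hands the job in, once; it reports no verdict.
The state is a dict: "time_s": time; "joint_positions": joint angles; "qd": joint speeds; "tau": joint torques, N m; "tool_pos": TCP position; "ee_rot": TCP orientation; "wrist_force": force on the tool from outside, world axes, zero at the start; "wrist_torque": the same for the moment, N m; "gripper_width": finger opening in m.
Only numpy, scipy, OpenCV 4.12 (cv2) and the standard library are available. Lean on these libraries where they do the work, as an engineer would, in place of code of your own. Each camera call takes 0.05 s, during which the arm holds its last target. There are 200 camera calls.

## Working session

There is one attempt and no reset: what is moved stays moved. The work goes in short steps, Python scripts to look and compute and a tool call to move; the robot and the scene stay as the last step left them, time stands still between calls to the robot, and variables do not carry over. Pictures are saved under pics/ and viewed, about 8 in all and at most 12, crops included, and the job is handed in when it is done.

Besides the shell and the picture viewer there is one more tool, called as a command line: name --argument value ..., lists and objects as JSON in quotes. carry_out: Moves the arm, as the interface text tells. Its arguments: {"type":"object","properties":{"commands":{"type":"array","items":{"type":"array","items":{"type":"array","items":{"type":"number"}}}}},"required":["commands"]}

```bash
mkdir -p pics; python3 - <<'E'
from workcell import manip
import cv2,numpy as np
for n in("top","scene"):
    f=manip.grab_frame(n); cv2.imwrite(f"pics/{n}0.png",cv2.cvtColor(f["frame"],cv2.COLOR_RGB2BGR))
    print(n,f["fx"],f["fy"],f["cx"],f["cy"],f["dist"]);print(np.round(f["camera_from_world"],4))
s=manip.observe();print(s["tool_pos"],s["ee_rot"],s["wrist_force"],s["time_s"])
E
```

```text
top 428.7230732398265 428.7230732398265 251.3633934082604 192.13157124312582 [0.0551622 0.        0.        0.        0.       ]
[[ 0.0071 -0.9998  0.0182  0.1753]
 [-0.9899 -0.0096 -0.1413  0.521 ]
 [ 0.1415 -0.017  -0.9898  1.0987]
 [ 0.      0.      0.      1.    ]]
scene 369.9697943843363 369.9697943843363 254.52460824286698 193.7014999267291 [0.00853294 0.         0.         0.         0.        ]
[[-0.7736 -0.6334  0.0164  0.5204]
 [-0.2714  0.308  -0.9119  0.1428]
 [ 0.5726 -0.7099 -0.4102  0.8378]
 [ 0.      0.      0.      1.    ]]
[0.25400777 0.51559868 0.19504942] [[-8.97037562e-01  4.41953908e-01 -5.96854115e-04]
 [ 4.41954282e-01  8.97037172e-01 -8.51223150e-04]
 [ 1.59198930e-04 -1.02736137e-03 -9.99999460e-01]] [ 0.60712637  0.21498311 -1.02873488] 0.1
```

View pics/top0.png

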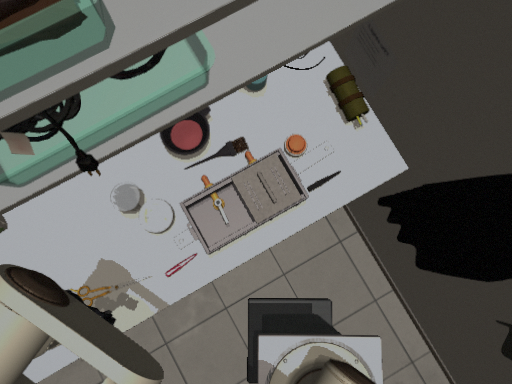

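View pics/scene0.png

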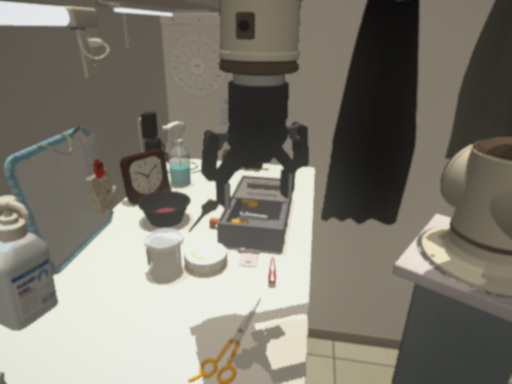

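Top view: the box is centred near (245,200) and rotated about 25°. The cover with its rib is on the right (-y) half, and the bar handle is visible at (220,208) on the left. I'll zoom in for the corners.

```bash
python3 - <<'E'
import cv2
a=cv2.imread("pics/top0.png")[130:270,160:345]
cv2.imwrite("pics/crop0.png",cv2.resize(a,None,fx=4,fy=4,interpolation=cv2.INTER_CUBIC))
E
```

```text
(no output)
```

View pics/crop0.png

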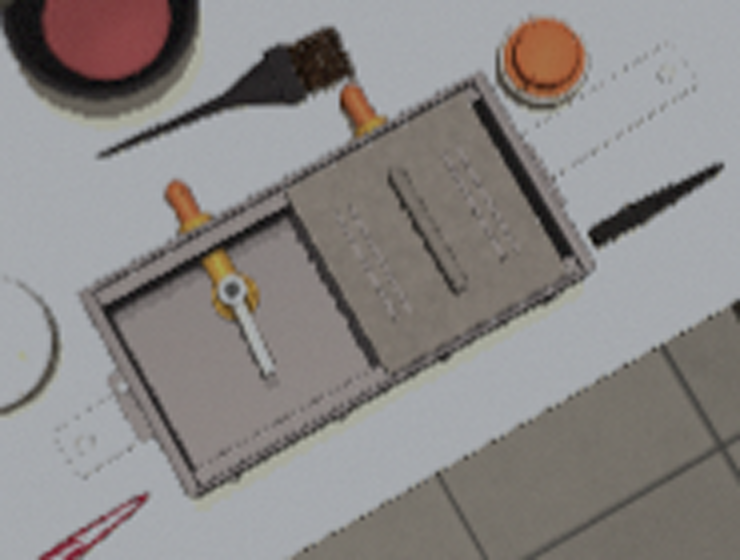

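Crop: the rim corners are at about (83,292), (480,75), (595,265) and (197,495). The rib runs from (397,170) to (460,290), and the bar handle tip is at (270,375). I'll fit the box pose next.

```bash
cat > h.py <<'E'
from workcell import manip
import cv2,numpy as np
from scipy.optimize import least_squares
def cam(n):
    f=manip.grab_frame(n); K=np.array([[f["fx"],0,f["cx"]],[0,f["fy"],f["cy"]],[0,0,1.]])
    return f["frame"],K,np.array(f["dist"]),np.array(f["camera_from_world"])
def unproj(px,z,c):
    _,K,d,T=c; p=cv2.undistortPoints(np.array(px,float).reshape(-1,1,2),K,d).reshape(-1,2)
    r=np.c_[p,np.ones(len(p))]@T[:3,:3]; o=-T[:3,:3].T@T[:3,3]
    return o+r*((z-o[2])/r[:,2])[:,None]
def proj(P,c):
    _,K,d,T=c; return cv2.projectPoints(np.array(P,float),cv2.Rodrigues(T[:3,:3])[0],T[:3,3],K,d)[0].reshape(-1,2)
def R2(a): return np.array([[np.cos(a),-np.sin(a)],[np.sin(a),np.cos(a)]])
E
python3 - <<'E'
from h import *
c=cam("top")
o=lambda p:(np.array(p,float)+.5)/4-.5+[160,130]
px=o([[83,292],[480,75],[595,265],[197,495]])
W=unproj(px,.065,c)[:,:2]
L=np.array([[.075,.15],[.075,-.15],[-.075,-.15],[-.075,.15]])
r=least_squares(lambda q:(L@R2(q[2]).T+q[:2]-W).ravel(),[.5,0,.4])
q=r.x;print("box",q,np.degrees(q[2]));print("res mm",np.round(r.fun*1e3,1))
tob=lambda w:(w-q[:2])@R2(q[2])
print("rib",tob(unproj(o([[397,170],[460,290]]),.080,c)[:,:2]))
print("bar hub,tip",tob(unproj(o([[232,290],[270,375]]),.05,c)[:,:2]))
print("cover corners(front-left,back-left)",tob(unproj(o([[385,370],[288,197]]),.063,c)[:,:2]))
for n,p in dict(timer=[545,60],clipb=[655,205],red=[100,525],brush=[225,100]).items():print(n,tob(unproj(o([p]),.02,c)[:,:2]))
# overlay
P=np.c_[L@R2(q[2]).T+q[:2],np.full(4,.065)]
print(proj(P,c)-px)
E
```

```text
box [0.49585681 0.19692908 0.52657054] 30.170269678070913
res mm [-1.1  2.9  4.6 -2.2 -0.5 -3.7 -2.9  2.9]
rib [[ 0.04199768 -0.06527661]
 [-0.04471589 -0.06146361]]
bar hub,tip [[ 0.03062043  0.06371053]
 [-0.02971198  0.06929429]]
cover corners(front-left,back-left) [[-0.06431051  0.00401651]
 [ 0.06393078  0.00284239]]
timer [[ 0.06711827 -0.19859177]]
clipb [[-0.05581948 -0.21212835]]
red [[-0.05765305  0.21307474]]
brush [[0.15014132 0.00453567]]
[[-1.1572565   0.41184455]
 [ 0.82446721 -1.69168338]
 [ 1.42881268  0.21404735]
 [-1.19732443  1.18129046]]
```

```bash
cat >> h.py <<'E'
from scipy.spatial.transform import Rotation as Ro
BX=np.array([.4959,.1969]); A=.5266
def target(bx,by,z,th):  # tool x along box +y turned clockwise by th
    R=np.array([[np.sin(th),np.cos(th),0],[np.cos(th),-np.sin(th),0],[0,0,-1.]])
    M=np.eye(3);M[:2,:2]=R2(A); p=np.r_[BX+R2(A)@[bx,by],z]
    return p,Ro.from_matrix(M@R)
def rows(wps,ns,start=None):
    if start is None:
        s=manip.observe(); start=(np.array(s["tool_pos"]),Ro.from_matrix(s["ee_rot"]))
    p,R=start
    for w,n in zip(wps,ns):
        q,Q=target(*w); dv=(R.inv()*Q).as_rotvec(); p0,R0=p,R
        for i in range(1,n+1):
            pi=p0+(q-p0)*i/n; Ri=R0*Ro.from_rotvec(dv*i/n)
            print([-1]+[float(v) for v in np.round(R.inv().apply(pi-p)*1e3,1)]+[float(v) for v in np.round((R.inv()*Ri).as_rotvec(degrees=True),2)]); p,R=pi,Ri
def where():
    s=manip.observe();p=np.array(s["tool_pos"]);b=(p[:2]-BX)@R2(A)
    Rb=R2(A).T@np.array(s["ee_rot"])[:2,0]
    print("box mm",np.round(b*1e3,1),"z",round(p[2]*1e3,1),"th deg",round(np.degrees(np.arctan2(Rb[0],Rb[1])),2),"F box",np.round(R2(A).T@s["wrist_force"][:2],1),round(s["wrist_force"][2],1),"t",s["time_s"],"w",s["gripper_width"])
E
python3 - <<'E'
from h import *
where(); rows([(0,-.097,.195,0),(0,-.097,.069,0)],[15,5])
E
```

```text
box mm [-48.9 397.1] z 195.2 th deg -33.59 F box [-0.3  0.2] -0.3 t 0.15 w 0.08537456558952532
[-1, -29.2, -15.5, 0.0, -0.0, 0.0, 2.24]
[-1, -29.8, -14.4, 0.0, -0.0, 0.0, 2.24]
[-1, -30.4, -13.2, 0.0, -0.0, 0.0, 2.24]
[-1, -30.9, -12.0, 0.0, -0.0, 0.0, 2.24]
[-1, -31.3, -10.8, 0.0, -0.0, 0.0, 2.24]
[-1, -31.7, -9.5, 0.0, -0.0, 0.0, 2.24]
[-1, -32.0, -8.3, 0.0, -0.0, 0.0, 2.24]
[-1, -32.3, -7.0, 0.0, -0.0, 0.0, 2.24]
[-1, -32.6, -5.8, 0.0, -0.0, 0.0, 2.24]
[-1, -32.8, -4.5, 0.0, -0.0, 0.0, 2.24]
[-1, -32.9, -3.2, 0.0, -0.0, 0.0, 2.24]
[-1, -33.0, -1.9, 0.0, -0.0, 0.0, 2.24]
[-1, -33.1, -0.6, 0.0, -0.0, 0.0, 2.24]
[-1, -33.1, 0.7, 0.0, -0.0, 0.0, 2.24]
[-1, -33.0, 2.0, 0.0, -0.0, 0.0, 2.24]
[-1, 0.0, 0.0, 25.2, -0.0, 0.0, 0.0]
[-1, 0.0, 0.0, 25.2, -0.0, 0.0, 0.0]
[-1, -0.0, -0.0, 25.2, -0.0, 0.0, 0.0]
[-1, 0.0, 0.0, 25.2, -0.0, 0.0, -0.0]
[-1, 0.0, 0.0, 25.2, -0.0, 0.0, 0.0]
```

carry_out --commands '[[[-1, 0, 0, 0, 0, 0, 8.4], [-1, 0, 0, 0, 0, 0, 8.4], [-1, 0, 0, 0, 0, 0, 8.4], [-1, 0, 0, 0, 0, 0, 8.4], [-1, 0, 0, 0, 0, 0, 0]]]'

```text
time_s: 0.65
tool_pos: [0.2541, 0.5157, 0.1953]
ee_rot: [[-0.5, 0.866, -0.0], [0.866, 0.5, -0.0], [-0.0, -0.001, -1.0]]
wrist_force: [-0.0, 0.5, -0.4]
gripper_width: 0.0122
```

carry_out --commands '[[[-1, -33, 3, 0, 0, 0, 0], [-1, -33, 3, 0, 0, 0, 0], [-1, -33, 3, 0, 0, 0, 0], [-1, -33, 3, 0, 0, 0, 0], [-1, -33, 3, 0, 0, 0, 0]]]'

```text
time_s: 1.15
tool_pos: [0.3505, 0.3794, 0.1955]
ee_rot: [[-0.507, 0.862, -0.0], [0.862, 0.507, -0.0], [-0.0, -0.0, -1.0]]
wrist_force: [1.0, 1.1, -0.1]
gripper_width: 0.0
```

carry_out --commands '[[[-1, -33, 3, 0, 0, 0, 0], [-1, -33, 3, 0, 0, 0, 0], [-1, -33, 3, 0, 0, 0, 0], [-1, -33, 3, 0, 0, 0, 0], [-1, -33, 3, 0, 0, 0, 0]]]'

```text
time_s: 1.65
tool_pos: [0.4465, 0.2443, 0.1956]
ee_rot: [[-0.507, 0.862, 0.0], [0.862, 0.507, -0.0], [-0.0, -0.0, -1.0]]
wrist_force: [0.9, -0.1, 0.2]
gripper_width: -0.0002
```

carry_out --commands '[[[-1, -33, 4, 0, 0, 0, 0], [-1, -33, 4, 0, 0, 0, 0], [-1, -33, 4, 0, 0, 0, 0], [-1, -33, 4, 0, 0, 0, 0], [-1, -33, 4, 0, 0, 0, 0]]]'

```text
time_s: 2.15
tool_pos: [0.5468, 0.1117, 0.1955]
ee_rot: [[-0.507, 0.862, -0.0], [0.862, 0.507, -0.0], [-0.0, -0.0, -1.0]]
wrist_force: [0.6, -0.2, 0.8]
gripper_width: -0.0001
```

```bash
python3 - <<'E'
from h import *
where()
for n in("top","scene"):
    cv2.imwrite(f"pics/{n}1.png",cv2.cvtColor(cam(n)[0],cv2.COLOR_RGB2BGR))
a=cv2.imread("pics/top1.png")[110:280,150:350]
b=cv2.imread("pics/scene1.png")[130:270,180:340]
cv2.imwrite("pics/both1.png",np.hstack([cv2.resize(a,(400,400*170//200)),cv2.resize(b,(388,340))]))
E
```

```text
box mm [  1.2 -99.2] z 195.5 th deg -0.3 F box [ 0.4 -0.4] 0.8 t 2.15 w -0.0001416800039270447
```

View pics/both1.png

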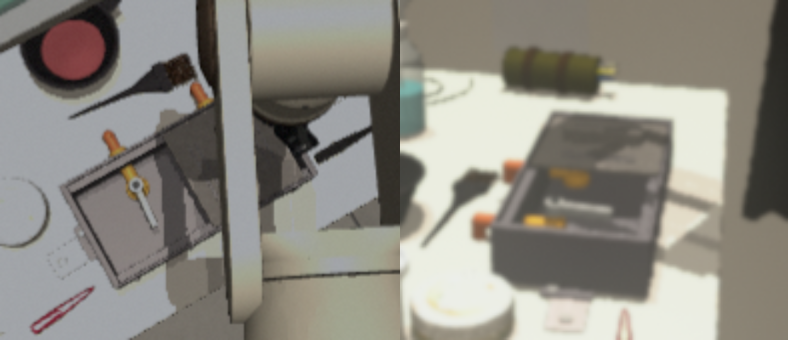

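The arm is over the cover and the box hasn't moved. Shut finger tips are 19 mm clear of the rib side, so I'll lower to about z = 70 mm.

carry_out --commands '[[[-1, 0, 0, 30, 0, 0, 0], [-1, 0, 0, 30, 0, 0, 0], [-1, 0, 0, 30, 0, 0, 0], [-1, 0, 0, 25, 0, 0, 0], [-1, 0, 0, 10, 0, 0, 0]]]'

```text
time_s: 2.75
tool_pos: [0.5448, 0.1131, 0.0682]
ee_rot: [[-0.506, 0.863, -0.003], [0.863, 0.506, -0.0], [0.001, -0.003, -1.0]]
wrist_force: [-0.3, 0.0, 0.7]
gripper_width: 0.0001
```

carry_out --commands '[[[-1, 4, 0, 0, 0, 0, 0], [-1, 4, 0, 0, 0, 0, 0], [-1, 4, 0, 0, 0, 0, 0], [-1, 4, 0, 0, 0, 0, 0], [-1, 4, 0, 0, 0, 0, 0]]]'

```text
time_s: 3.25
tool_pos: [0.5362, 0.1307, 0.0713]
ee_rot: [[-0.503, 0.864, 0.001], [0.864, 0.503, 0.0], [-0.0, 0.001, -1.0]]
wrist_force: [0.1, 0.4, 0.2]
gripper_width: -0.0001
```

carry_out --commands '[[[-1, 8, 0, 0, 0, 0, 0], [-1, 8, 0, 0, 0, 0, 0], [-1, 8, 0, 0, 0, 0, 0], [-1, 8, 0, 0, 0, 0, 0], [-1, 8, 0, 0, 0, 0, 0]]]'

```text
time_s: 3.75
tool_pos: [0.5156, 0.1655, 0.0706]
ee_rot: [[-0.503, 0.864, -0.0], [0.864, 0.503, -0.0], [-0.0, -0.0, -1.0]]
wrist_force: [-0.5, -0.3, 0.1]
gripper_width: -0.0001
```

```bash
python3 - <<'E'
from h import *
where()
for n in("top","scene"):
    cv2.imwrite(f"pics/{n}2.png",cv2.cvtColor(cam(n)[0],cv2.COLOR_RGB2BGR))
a=cv2.imread("pics/top2.png")[110:280,150:350]
b=cv2.imread("pics/scene2.png")[130:270,180:340]
cv2.imwrite("pics/both2.png",np.hstack([cv2.resize(a,(400,400*170//200)),cv2.resize(b,(388,340))]))
E
```

```text
box mm [  1.2 -37.1] z 70.6 th deg -0.01 F box [-0.6  0. ] 0.1 t 3.75 w -0.00010815897091199685
```

View pics/both2.png

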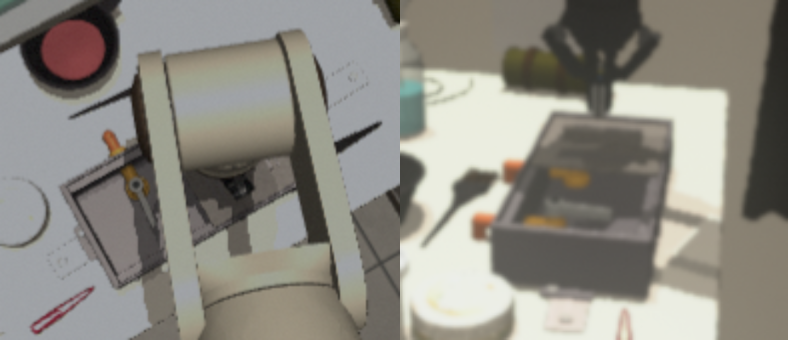

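```bash
python3 - <<'E'
from h import *
where(); p=manip.observe()["tool_pos"]
L=np.array([[.075,.15],[.075,-.15],[-.075,-.15],[-.075,.15]]);P=np.c_[L@R2(A).T+BX,np.full(4,.065)]
for n,o,s in(("top",(150,110),2),("scene",(180,130),2.425)):
    c=cam(n);q=(np.vstack([proj([p],c),proj(P,c)])-o)*s;print(n,np.round(q))
cv2.imwrite("pics/sc3.png",cv2.resize(cv2.imread("pics/scene2.png")[80:270,180:340],None,fx=3.1,fy=3.1,interpolation=cv2.INTER_CUBIC))
E
```

```text
box mm [  1.2 -36.8] z 70.6 th deg -0.05 F box [0.4 0. ] -0.5 t 3.85 w -3.312515530716572e-05
top [[214. 164.]
 [ 58. 186.]
 [261.  73.]
 [320. 172.]
 [115. 289.]]
scene [[197. 145.]
 [ 89. 224.]
 [151. 108.]
 [273. 117.]
 [251. 239.]]
```

View pics/sc3.png

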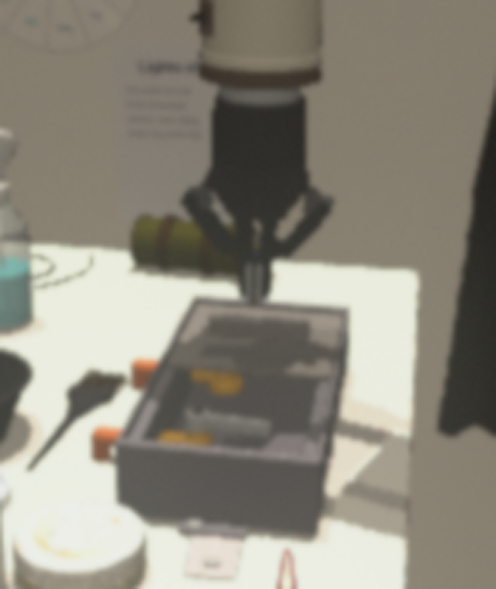

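```bash
python3 - <<'E'
from h import *
where(); p=manip.observe()["tool_pos"]
c=cam("scene");im=cv2.cvtColor(c[0],cv2.COLOR_RGB2BGR)
def crop(a,o,w,h,s):
    a=a[o[1]:o[1]+h,o[0]:o[0]+w]; a=cv2.resize(a,None,fx=s,fy=s,interpolation=cv2.INTER_CUBIC); return (255*(a/255.)**.5).astype(np.uint8)
o=(215,140);a=crop(cv2.imread("pics/scene0.png"),o,85,110,4.6);b=crop(im,o,85,110,4.6)
q=(proj([p],c)[0]-o)*4.6; cv2.circle(b,tuple(int(v) for v in q),4,(0,0,255),1)
cv2.imwrite("pics/sc4.png",np.hstack([a,b]))
E
```

```text
box mm [  1.3 -37.7] z 70.6 th deg -0.03 F box [-0.1 -0. ] 0.1 t 3.95 w 0.00018826456794486705
```

View pics/sc4.png

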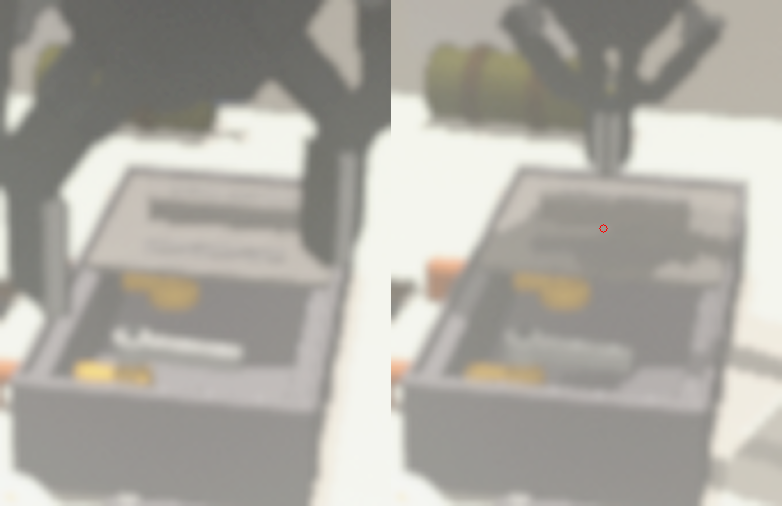

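```bash
python3 - <<'E'
from h import *
s=manip.observe();p=np.array(s["tool_pos"]);R=np.array(s["ee_rot"])
c=cam("scene");t=cam("top")
tip=np.array([608-391,172])/4.6+[215,140]
print("tip px",tip,"pred for z",[(z,np.round(proj([p+[0,0,z]],c)[0],1).tolist()) for z in(0,.01,.02,.03,.04)])
R0=np.array([[-.897,.442,0],[.442,.897,0],[0,0,-1]]);p0=np.array([.254,.5156,.195])
print("start tips obs (226,207),(289,197)", np.round(proj([p0+R0@[0,sg*w,-dz] for sg in(1,-1) for w in (.0425,.057) for dz in (0.0,.013,.03)],c),1).tolist())
for n,k in(("scene",c),("top",t)): print(n,"cam pos",np.round(-k[3][:3,:3].T@k[3][:3,3],3))
print("ray of tip at z", [(z,np.round((unproj([tip],z,c)[0,:2]-BX)@R2(A),3).tolist()) for z in (.07,.08,.09,.1)])
print(s["joint_positions"])
cv2.imwrite("pics/top4.png",crop:=cv2.resize(cv2.cvtColor(t[0],cv2.COLOR_RGB2BGR)[170:235,225:305],None,fx=8,fy=8,interpolation=cv2.INTER_CUBIC))
print("pred TCP in top crop",(proj([p,p+[0,0,.03]],t)-[225,170])*8)
E
```

```text
tip px [262.17391304 177.39130435] pred for z [(0, [261.3, 189.6]), (0.01, [261.4, 186.1]), (0.02, [261.4, 182.7]), (0.03, [261.5, 179.2]), (0.04, [261.6, 175.6])]
start tips obs (226,207),(289,197) [[227.4, 237.3], [227.3, 229.3], [227.1, 218.5], [217.7, 239.4], [217.4, 231.3], [217.1, 220.4], [280.7, 225.9], [281.1, 218.2], [281.7, 207.9], [289.2, 224.1], [289.7, 216.4], [290.3, 206.2]]
scene cam pos [-0.038  0.88   0.465]
top cam pos [0.359 0.199 1.158]
ray of tip at z [(0.07, [0.011, -0.127]), (0.08, [0.008, -0.102]), (0.09, [0.005, -0.077]), (0.1, [0.002, -0.052])]
[ 1.66879098e-01  1.57177123e-01  1.68867330e+00 -2.27494034e-04
  1.29569730e+00 -3.59803441e-01]
pred TCP in top crop [[259.47599206 172.44048759]
 [262.57513186 158.71275387]]
```

View pics/top4.png

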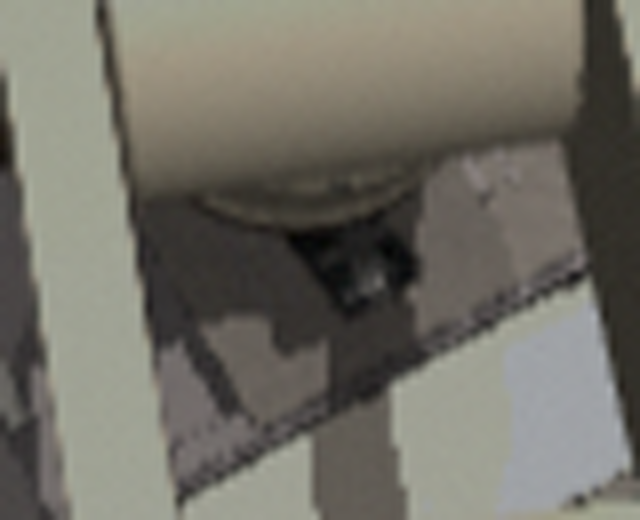

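Top crop: the gripper's fingers are at about (365,275), with no sign of contact. In the scene picture the cover and rib haven't moved. The shut tips show at (262,177), but the reported TCP projects to (261,190). The start picture has the same mismatch, so the real tips sit about 33 mm above the reported TCP, clear of the rib. I'll back off, then lower gently until I touch the cover, which gives the true tip height.

carry_out --commands '[[[-1, -16, 0, 0, 0, 0, 0], [-1, -16, 0, 0, 0, 0, 0], [-1, -16, 0, 0, 0, 0, 0], [-1, -14, 0, 0, 0, 0, 0], [-1, 0, 0, 10, 0, 0, 0]]]'

```text
time_s: 4.6
tool_pos: [0.5489, 0.1092, 0.0612]
ee_rot: [[-0.501, 0.866, 0.002], [0.866, 0.501, -0.0], [-0.001, 0.002, -1.0]]
wrist_force: [0.5, 1.1, 0.1]
gripper_width: -0.0001
```

carry_out --commands '[[[-1, 0, 0, 5, 0, 0, 0], [-1, 0, 0, 4, 0, 0, 0], [-1, 0, 0, 2, 0, 0, 0], [-1, 0, 0, 2, 0, 0, 0], [-1, 0, 0, 0, 0, 0, 0]]]'

```text
time_s: 5.1
tool_pos: [0.547, 0.1115, 0.0475]
ee_rot: [[-0.503, 0.864, -0.0], [0.864, 0.503, -0.0], [0.0, -0.0, -1.0]]
wrist_force: [-0.4, 0.1, 0.8]
gripper_width: -0.0002
```

carry_out --commands '[[[-1, 0, 0, 1, 0, 0, 0], [-1, 0, 0, 1, 0, 0, 0], [-1, 0, 0, 1, 0, 0, 0], [-1, 0, 0, 1, 0, 0, 0], [-1, 0, 0, 0, 0, 0, 0]]]'

```text
time_s: 5.6
tool_pos: [0.547, 0.1112, 0.0434]
ee_rot: [[-0.503, 0.865, -0.0], [0.865, 0.503, -0.0], [0.0, -0.0, -1.0]]
wrist_force: [-0.1, 0.4, 0.7]
gripper_width: 0.0001
```

carry_out --commands '[[[-1, 0, 0, 1, 0, 0, 0], [-1, 0, 0, 1, 0, 0, 0], [-1, 0, 0, 1, 0, 0, 0], [-1, 0, 0, 0, 0, 0, 0]]]'

```text
time_s: 6.0
tool_pos: [0.547, 0.1112, 0.0404]
ee_rot: [[-0.503, 0.865, -0.0], [0.865, 0.503, -0.0], [0.0, -0.0, -1.0]]
wrist_force: [-0.7, 0.2, -0.5]
gripper_width: -0.0005
```

carry_out --commands '[[[-1, 0, 0, 1, 0, 0, 0], [-1, 0, 0, 1, 0, 0, 0], [-1, 0, 0, 1, 0, 0, 0], [-1, 0, 0, 0, 0, 0, 0]]]'

```text
time_s: 6.4
tool_pos: [0.5471, 0.1112, 0.0374]
ee_rot: [[-0.503, 0.865, -0.0], [0.865, 0.503, -0.0], [0.0, -0.0, -1.0]]
wrist_force: [0.0, -0.4, -0.4]
gripper_width: 0.0001
```

carry_out --commands '[[[-1, 0, 0, 1, 0, 0, 0], [-1, 0, 0, 1, 0, 0, 0], [-1, 0, 0, 0, 0, 0, 0]]]'

```text
time_s: 6.7
tool_pos: [0.5471, 0.1112, 0.0354]
ee_rot: [[-0.503, 0.865, -0.0], [0.865, 0.503, -0.0], [0.0, -0.0, -1.0]]
wrist_force: [0.1, -0.1, 0.4]
gripper_width: 0.0
```

carry_out --commands '[[[-1, 0, 0, 1, 0, 0, 0], [-1, 0, 0, 1, 0, 0, 0], [-1, 0, 0, 0, 0, 0, 0]]]'

```text
time_s: 7.0
tool_pos: [0.5471, 0.1112, 0.0334]
ee_rot: [[-0.503, 0.865, -0.0], [0.865, 0.503, -0.0], [0.0, -0.0, -1.0]]
wrist_force: [0.4, 0.4, 0.2]
gripper_width: 0.0002
```

```bash
python3 - <<'E'
from h import *
where()
c=cam("scene");p=np.array(manip.observe()["tool_pos"]);o=(215,140)
im=cv2.cvtColor(c[0],cv2.COLOR_RGB2BGR)[140:240,215:305]
b=cv2.resize(im,None,fx=6,fy=6,interpolation=cv2.INTER_CUBIC);b=(255*(b/255.)**.5).astype(np.uint8)
print((proj([p,p+[0,0,.03],p+[0,0,.04]],c)-o)*6)
cv2.imwrite("pics/sc5.png",b)
E
```

```text
box mm [  1.1 -99.8] z 33.4 th deg 0.0 F box [0.5 0.2] 0.2 t 7.0 w 0.00024053317999259377
[[294.44603977 317.89532727]
 [296.16198498 259.79048893]
 [296.74313719 240.11681521]]
```

View pics/sc5.png

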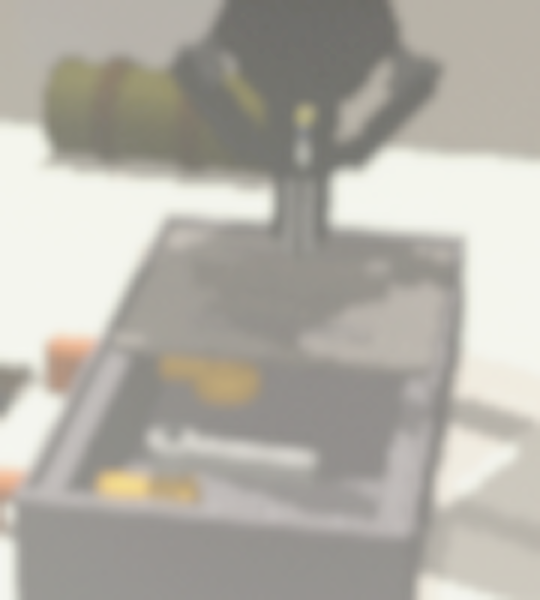

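The shut tips now end at about (300,250), level with the rib's side and still off the cover, so the true tip height is about 68 mm. Now I'll push the rib.

carry_out --commands '[[[-1, 5, 0, 0, 0, 0, 0], [-1, 5, 0, 0, 0, 0, 0], [-1, 5, 0, 0, 0, 0, 0], [-1, 5, 0, 0, 0, 0, 0], [-1, 5, 0, 0, 0, 0, 0]]]'

```text
time_s: 7.55
tool_pos: [0.5344, 0.1332, 0.0336]
ee_rot: [[-0.503, 0.864, 0.0], [0.864, 0.503, -0.0], [-0.0, 0.0, -1.0]]
wrist_force: [0.3, -1.2, -0.5]
gripper_width: -0.0002
```

carry_out --commands '[[[-1, 5, 0, 0, 0, 0, 0], [-1, 5, 0, 0, 0, 0, 0], [-1, 5, 0, 0, 0, 0, 0], [-1, 5, 0, 0, 0, 0, 0], [-1, 5, 0, 0, 0, 0, 0]]]'

```text
time_s: 8.05
tool_pos: [0.5218, 0.1548, 0.0336]
ee_rot: [[-0.503, 0.865, 0.0], [0.865, 0.503, -0.0], [-0.0, -0.0, -1.0]]
wrist_force: [1.2, -1.1, -0.4]
gripper_width: 0.0001
```

The reaction is about -1.6 N along the box, so the cover is sliding. I'll keep going.

carry_out --commands '[[[-1, 8, 0, 0, 0, 0, 0], [-1, 8, 0, 0, 0, 0, 0], [-1, 8, 0, 0, 0, 0, 0], [-1, 8, 0, 0, 0, 0, 0], [-1, 8, 0, 0, 0, 0, 0]]]'

```text
time_s: 8.55
tool_pos: [0.5015, 0.1896, 0.0336]
ee_rot: [[-0.503, 0.864, -0.0], [0.864, 0.503, -0.0], [-0.0, -0.0, -1.0]]
wrist_force: [0.8, -1.9, 0.4]
gripper_width: -0.0003
```

carry_out --commands '[[[-1, 8, 0, 0, 0, 0, 0], [-1, 8, 0, 0, 0, 0, 0], [-1, 8, 0, 0, 0, 0, 0], [-1, 8, 0, 0, 0, 0, 0], [-1, 8, 0, 0, 0, 0, 0]]]'

```text
time_s: 9.05
tool_pos: [0.4815, 0.2241, 0.0336]
ee_rot: [[-0.503, 0.865, -0.0], [0.865, 0.503, -0.0], [-0.0, -0.0, -1.0]]
wrist_force: [0.7, -1.9, 1.6]
gripper_width: -0.0002
```

```bash
python3 - <<'E'
from h import *
where()
c=cam("scene");o=(205,140)
im=cv2.cvtColor(c[0],cv2.COLOR_RGB2BGR)[140:255,205:315]
b=cv2.resize(im,None,fx=5,fy=5,interpolation=cv2.INTER_CUBIC);b=(255*(b/255.)**.5).astype(np.uint8)
cv2.imwrite("pics/sc6.png",b)
E
```

```text
box mm [ 1.2 30.8] z 33.6 th deg 0.0 F box [-0.3 -2. ] 1.6 t 9.05 w -0.0001533795007922358
```

View pics/sc6.png

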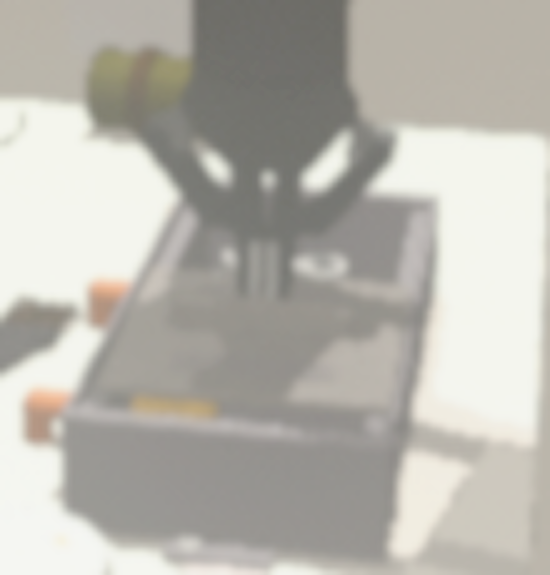

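The cover is most of the way across. Its leading edge is at about (250,415), near the end wall, and the white disc is uncovered at (320,262). I'll push on slowly until the force shows the end wall.

carry_out --commands '[[[-1, 4, 0, 0, 0, 0, 0], [-1, 4, 0, 0, 0, 0, 0], [-1, 4, 0, 0, 0, 0, 0], [-1, 4, 0, 0, 0, 0, 0], [-1, 0, 0, 0, 0, 0, 0]]]'

```text
time_s: 9.6
tool_pos: [0.4735, 0.2378, 0.0336]
ee_rot: [[-0.503, 0.864, -0.0], [0.864, 0.503, 0.0], [0.0, -0.0, -1.0]]
wrist_force: [-1.5, -0.2, -0.8]
gripper_width: 0.0002
```

carry_out --commands '[[[-1, 2, 0, 0, 0, 0, 0], [-1, 2, 0, 0, 0, 0, 0], [-1, 2, 0, 0, 0, 0, 0], [-1, 0, 0, 0, 0, 0, 0]]]'

```text
time_s: 10.0
tool_pos: [0.4706, 0.2428, 0.0336]
ee_rot: [[-0.503, 0.864, -0.0], [0.864, 0.503, 0.0], [0.0, -0.0, -1.0]]
wrist_force: [-0.5, -0.4, 0.3]
gripper_width: 0.0
```

carry_out --commands '[[[-1, 1, 0, 0, 0, 0, 0], [-1, 1, 0, 0, 0, 0, 0], [-1, 1, 0, 0, 0, 0, 0]]]'

```text
time_s: 10.3
tool_pos: [0.4692, 0.2452, 0.0336]
ee_rot: [[-0.503, 0.865, -0.0], [0.865, 0.503, -0.0], [-0.0, -0.0, -1.0]]
wrist_force: [0.7, -1.2, -0.4]
gripper_width: 0.0002
```

carry_out --commands '[[[-1, 1, 0, 0, 0, 0, 0], [-1, 1, 0, 0, 0, 0, 0], [-1, 1, 0, 0, 0, 0, 0]]]'

```text
time_s: 10.6
tool_pos: [0.4677, 0.2478, 0.0336]
ee_rot: [[-0.503, 0.865, -0.0], [0.865, 0.503, -0.0], [-0.0, -0.0, -1.0]]
wrist_force: [1.0, -2.9, -0.3]
gripper_width: 0.0
```

carry_out --commands '[[[-1, 1, 0, 0, 0, 0, 0], [-1, 1, 0, 0, 0, 0, 0], [-1, 0, 0, 0, 0, 0, 0]]]'

```text
time_s: 10.9
tool_pos: [0.467, 0.2486, 0.0336]
ee_rot: [[-0.503, 0.865, 0.0], [0.865, 0.503, -0.002], [-0.002, -0.001, -1.0]]
wrist_force: [3.5, -10.4, 0.5]
gripper_width: -0.0
```

The cover is against the end wall, at about 10 N. I'll back off, lift, and compute the disc location and the approach from the last picture.

carry_out --commands '[[[-1, -4, 0, 0, 0, 0, 0], [-1, -6, 0, 0, 0, 0, 0], [-1, 0, 0, -25, 0, 0, 0], [-1, 0, 0, -30, 0, 0, 0], [-1, 0, 0, 0, 0, 0, 0]]]'

```text
time_s: 11.4
tool_pos: [0.4736, 0.2414, 0.0923]
ee_rot: [[-0.503, 0.865, 0.005], [0.865, 0.503, 0.002], [-0.001, 0.005, -1.0]]
wrist_force: [-0.4, -0.5, -0.1]
gripper_width: 0.0005
```

```bash
python3 - <<'E'
from h import *
where()
c=cam("scene"); d=(unproj([np.array([320,262])/5+[205,140]],.05,c)[0,:2]-BX)@R2(A);print("disc",d)
start=target(.0011,.049,.0886,0)
rows([(-.016,-.110,.088,0),(-.016,-.110,.002,0)],[4,4])
E
```

```text
box mm [ 3.1 49.7] z 92.3 th deg 0.01 F box [-0.6 -0.3] -0.1 t 11.4 w 0.0004970566254964788
disc [-0.01622247 -0.06978273]
[-1, -40.0, -4.6, 0.6, 0.05, 0.01, -0.0]
[-1, -40.0, -4.6, 0.6, 0.05, 0.01, -0.0]
[-1, -40.0, -4.6, 0.6, 0.05, 0.01, -0.0]
[-1, -40.0, -4.6, 0.6, 0.05, 0.01, -0.0]
[-1, -0.0, 0.0, 21.5, -0.0, -0.0, -0.0]
[-1, -0.0, 0.0, 21.5, -0.0, -0.0, -0.0]
[-1, -0.0, 0.0, 21.5, -0.0, -0.0, -0.0]
[-1, -0.0, 0.0, 21.5, -0.0, -0.0, -0.0]
```

carry_out --commands '[[[-1, -40, -4, 0, 0, 0, 0], [-1, -40, -4, 0, 0, 0, 0], [-1, -40, -4, 0, 0, 0, 0], [-1, -39, -4, 0, 0, 0, 0], [-1, 0, 0, 0, 0, 0, 0]]]'

```text
time_s: 11.95
tool_pos: [0.5389, 0.0916, 0.0874]
ee_rot: [[-0.5, 0.866, -0.001], [0.866, 0.5, -0.001], [-0.0, -0.001, -1.0]]
wrist_force: [-0.7, 0.1, -0.0]
gripper_width: 0.0002
```

```bash
python3 - <<'E'
from h import *
where()
t=cam("top");s=cam("scene")
a=cv2.cvtColor(t[0],cv2.COLOR_RGB2BGR)[140:260,170:320];b=cv2.cvtColor(s[0],cv2.COLOR_RGB2BGR)[140:260,205:315]
f=lambda x:(255*(cv2.resize(x,(400,int(400*x.shape[0]/x.shape[1])),interpolation=cv2.INTER_CUBIC)/255.)**.6).astype(np.uint8)
a,b=f(a),f(b);h=min(a.shape[0],b.shape[0]);h=436
pad=lambda x:cv2.copyMakeBorder(x[:h],0,h-min(h,x.shape[0]),0,0,cv2.BORDER_CONSTANT)
cv2.imwrite("pics/b7.png",np.hstack([pad(a),pad(b)]))
E
```

```text
box mm [ -15.8 -112.6] z 87.4 th deg 0.2 F box [-0.6  0.4] -0.0 t 11.95 w 0.00018517312578275507
```

View pics/b7.png

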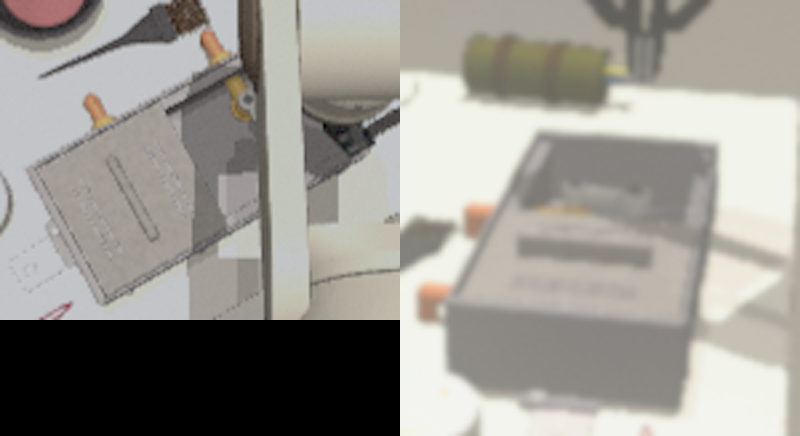

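The cover now lies flat against the left end wall in its guides, with its rib at about (130,200) in the left panel. The disc handle is open, with its hub at (575,190) and disc at (640,190) in the right panel. Now I'll lower into the bay on the -y side of the disc.

carry_out --commands '[[[-1, 0, 0, 20, 0, 0, 0], [-1, 0, 0, 20, 0, 0, 0], [-1, 0, 0, 10, 0, 0, 0], [-1, 0, 0, 5, 0, 0, 0], [-1, 0, 0, 0, 0, 0, 0]]]'

```text
time_s: 12.55
tool_pos: [0.5375, 0.0958, 0.0333]
ee_rot: [[-0.503, 0.864, -0.001], [0.864, 0.503, -0.0], [0.0, -0.001, -1.0]]
wrist_force: [-0.4, -0.6, 0.1]
gripper_width: -0.0003
```

carry_out --commands '[[[-1, 0, 0, 10, 0, 0, 0], [-1, 0, 0, 10, 0, 0, 0], [-1, 0, 0, 5, 0, 0, 0], [-1, 0, 0, 5, 0, 0, 0], [-1, 0, 0, 0, 0, 0, 0]]]'

```text
time_s: 13.05
tool_pos: [0.5374, 0.0953, 0.0029]
ee_rot: [[-0.502, 0.865, -0.001], [0.865, 0.502, -0.0], [0.0, -0.001, -1.0]]
wrist_force: [-0.0, 1.0, -0.7]
gripper_width: -0.0
```

```bash
python3 - <<'E'
from h import *
where()
# arc about spindle: finger centre (d behind disc centre), overdrive by 0.05 rad
def arc(th,d=.0245): return (.03-.047*np.cos(th)-d*np.sin(th), -.0725+.047*np.sin(th)-d*np.cos(th), .002, th)
ths=np.radians(np.arange(0,97,8))
rows([arc(t) for t in ths],[3]+[1]*(len(ths)-1))
for t in ths[[0,6,11,12]]: print(np.round(np.array(arc(t))*1e3,1))
E
```

```text
box mm [ -15.1 -108.7] z 2.9 th deg 0.01 F box [0.5 0.9] -0.7 t 13.05 w -1.8960738083406545e-05
[-1, 3.9, -0.6, 0.3, -0.02, -0.01, -0.0]
[-1, 3.9, -0.6, 0.3, -0.02, -0.01, -0.0]
[-1, 3.9, -0.6, 0.3, -0.02, -0.01, -0.0]
[-1, 6.8, -3.0, -0.0, 0.0, 0.0, 8.0]
[-1, 6.8, -3.0, 0.0, -0.0, 0.0, 8.0]
[-1, 6.8, -3.0, 0.0, -0.0, 0.0, 8.0]
[-1, 6.8, -3.0, 0.0, 0.0, -0.0, 8.0]
[-1, 6.8, -3.0, 0.0, -0.0, -0.0, 8.0]
[-1, 6.8, -3.0, -0.0, 0.0, 0.0, 8.0]
[-1, 6.8, -3.0, 0.0, 0.0, -0.0, 8.0]
[-1, 6.8, -3.0, 0.0, -0.0, 0.0, 8.0]
[-1, 6.8, -3.0, 0.0, 0.0, -0.0, 8.0]
[-1, 6.8, -3.0, 0.0, -0.0, -0.0, 8.0]
[-1, 6.8, -3.0, 0.0, -0.0, -0.0, 8.0]
[-1, 6.8, -3.0, -0.0, -0.0, 0.0, 8.0]
[-17. -97.   2.   0.]
[-19.7 -54.    2.  837.8]
[   3.9  -26.4    2.  1535.9]
[  10.5  -23.2    2.  1675.5]
```

carry_out --commands '[[[-1, 4, -1, 2, 0, 0, 0], [-1, 4, -1, 0, 0, 0, 0], [-1, 4, 0, 0, 0, 0, 0], [-1, 0, 0, 0, 0, 0, 0]]]'

```text
time_s: 13.45
tool_pos: [0.5298, 0.1053, 0.0018]
ee_rot: [[-0.503, 0.864, 0.0], [0.864, 0.503, 0.0], [-0.0, 0.0, -1.0]]
wrist_force: [0.5, -0.3, -0.7]
gripper_width: -0.0
```

carry_out --commands '[[[-1, 6.8, -3, 0, 0, 0, 8], [-1, 6.8, -3, 0, 0, 0, 8], [-1, 6.8, -3, 0, 0, 0, 8], [-1, 6.8, -3, 0, 0, 0, 8]]]'

```text
time_s: 13.85
tool_pos: [0.5103, 0.1264, 0.0018]
ee_rot: [[0.038, 0.999, 0.0], [0.999, -0.038, -0.001], [-0.001, 0.0, -1.0]]
wrist_force: [-0.6, -3.3, 1.4]
gripper_width: 0.0008
```

carry_out --commands '[[[-1, 6.8, -3, 0, 0, 0, 8], [-1, 6.8, -3, 0, 0, 0, 8], [-1, 6.8, -3, 0, 0, 0, 8]]]'

```text
time_s: 14.15
tool_pos: [0.5046, 0.1481, 0.0017]
ee_rot: [[0.441, 0.898, -0.001], [0.898, -0.441, -0.001], [-0.001, -0.0, -1.0]]
wrist_force: [-2.9, -2.2, 1.6]
gripper_width: 0.0003
```

```bash
python3 -c "
from h import *
where()"
```

```text
box mm [-17.  -46.6] z 1.7 th deg 56.33 F box [-3.6 -0.5] 1.6 t 14.15 w 0.0002811821608367383
```

The handle is turning at about 3.5 N and the finger is on the computed arc. Next is the rest of the turn.

carry_out --commands '[[[-1, 6.8, -3, 0, 0, 0, 8], [-1, 6.8, -3, 0, 0, 0, 8], [-1, 6.8, -3, 0, 0, 0, 8]]]'

```text
time_s: 14.45
tool_pos: [0.5084, 0.1701, 0.0016]
ee_rot: [[0.768, 0.641, -0.001], [0.641, -0.768, -0.0], [-0.001, -0.0, -1.0]]
wrist_force: [-3.0, -1.0, 2.0]
gripper_width: -0.0002
```

carry_out --commands '[[[-1, 3.5, -1.5, 0, 0, 0, 4], [-1, 3.5, -1.5, 0, 0, 0, 4], [-1, 1, 0, 0, 0, 0, 0], [-1, 0, 0, 0, 0, 0, 0]]]'

```text
time_s: 14.85
tool_pos: [0.5133, 0.1771, 0.0015]
ee_rot: [[0.845, 0.535, -0.0], [0.535, -0.845, -0.0], [-0.0, -0.0, -1.0]]
wrist_force: [-2.1, 0.4, 0.1]
gripper_width: -0.0002
```

```bash
python3 -c "
from h import *
where()"
```

```text
box mm [  5.1 -25.8] z 1.5 th deg 87.86 F box [-1.6  1.4] 0.1 t 14.85 w -0.00017073755723865525
```

carry_out --commands '[[[-1, 1, 0, 0, 0, 0, 1], [-1, 1, 0, 0, 0, 0, 1], [-1, 0, 0, 0, 0, 0, 0]]]'

```text
time_s: 15.15
tool_pos: [0.5147, 0.178, 0.0015]
ee_rot: [[0.865, 0.502, -0.001], [0.502, -0.865, -0.0], [-0.001, -0.0, -1.0]]
wrist_force: [-7.3, -1.3, 2.7]
gripper_width: -0.0001
```

carry_out --commands '[[[-1, 1, 0, 0, 0, 0, 0], [-1, 1, 0, 0, 0, 0, 0], [-1, 0, 0, 0, 0, 0, 0]]]'

```text
time_s: 15.45
tool_pos: [0.5149, 0.1783, 0.0012]
ee_rot: [[0.865, 0.503, -0.004], [0.503, -0.865, -0.002], [-0.005, -0.001, -1.0]]
wrist_force: [-19.8, -8.2, 10.1]
gripper_width: -0.0001
```

The handle is hard against its stop: force rose to 21 N with no travel. I'll back off, rise clear and check.

carry_out --commands '[[[-1, -5, 0, 0, 0, 0, 0], [-1, -8, 0, 0, 0, 0, 0], [-1, 0, 0, 0, 0, 0, 0], [-1, 0, 0, -20, 0, 0, 0], [-1, 0, 0, -30, 0, 0, 0]]]'

```text
time_s: 15.95
tool_pos: [0.5049, 0.1724, 0.051]
ee_rot: [[0.865, 0.502, -0.002], [0.502, -0.865, -0.001], [-0.002, -0.001, -1.0]]
wrist_force: [-0.3, -0.4, 0.7]
gripper_width: 0.0001
```

carry_out --commands '[[[-1, 0, 0, -40, 0, 0, 0], [-1, 0, 0, -40, 0, 0, 0], [-1, 0, 0, -40, 0, 0, 0], [-1, -30, 0, -20, 0, 0, 0], [-1, 0, 0, 0, 0, 0, 0]]]'

```text
time_s: 16.45
tool_pos: [0.4795, 0.157, 0.1952]
ee_rot: [[0.865, 0.502, 0.005], [0.502, -0.865, 0.001], [0.005, 0.002, -1.0]]
wrist_force: [0.1, 0.2, -1.2]
gripper_width: 0.0
```

carry_out --commands '[[[-1, 0, 40, 0, 0, 0, 0], [-1, 0, 40, 0, 0, 0, 0], [-1, 0, 40, 0, 0, 0, 0], [-1, 0, 40, 0, 0, 0, 0], [-1, 0, 40, 0, 0, 0, 0]]]'

```text
time_s: 16.95
tool_pos: [0.5811, -0.017, 0.1911]
ee_rot: [[0.865, 0.502, 0.0], [0.502, -0.865, -0.0], [0.0, 0.0, -1.0]]
wrist_force: [0.5, 0.0, 0.1]
gripper_width: -0.0
```

carry_out --commands '[[[-1, 0, 30, 0, 0, 0, 0], [-1, 0, 20, 0, 0, 0, 0], [-1, 0, 0, 0, 0, 0, 0], [-1, 0, 0, 0, 0, 0, 0]]]'

```text
time_s: 17.35
tool_pos: [0.6052, -0.0582, 0.1911]
ee_rot: [[0.865, 0.502, -0.001], [0.502, -0.865, 0.0], [-0.0, -0.001, -1.0]]
wrist_force: [0.2, -0.1, -0.9]
gripper_width: -0.0002
```

```bash
python3 - <<'E'
from h import *
where()
t=cam("top");s=cam("scene")
a=cv2.cvtColor(t[0],cv2.COLOR_RGB2BGR)[110:280,150:350];b=cv2.cvtColor(s[0],cv2.COLOR_RGB2BGR)[150:275,190:315]
f=lambda x:(255*(cv2.resize(x,(400,int(400*x.shape[0]/x.shape[1])),interpolation=cv2.INTER_CUBIC)/255.)**.6).astype(np.uint8)
a,b=f(a),f(b);h=400
pad=lambda x:cv2.copyMakeBorder(x,0,h-x.shape[0],0,0,cv2.BORDER_CONSTANT)
cv2.imwrite("pics/b8.png",np.hstack([pad(a),pad(b)]))
P=[(np.r_[BX+R2(A)@[x,y],.053]) for x,y in((.03,-.0725),(.03,-.0255),(-.017,-.0725))]
print("top hub,shut,open",(proj(P,t)-[150,110])*2,"scene",(proj(P,s)-[190,150])*3.2+[400,0])
E
```

```text
box mm [ -33.7 -275.5] z 191.1 th deg 90.02 F box [ 0.2 -0.2] -0.9 t 17.35 w -0.0002046802067958236
top hub,shut,open [[226.38484665 133.24614893]
 [195.20082755 150.76143278]
 [244.40264997 164.14132058]] scene [[600.54612841 127.06271199]
 [591.34323187 149.20702642]
 [654.19384767 131.32511109]]
```

View pics/b8.png

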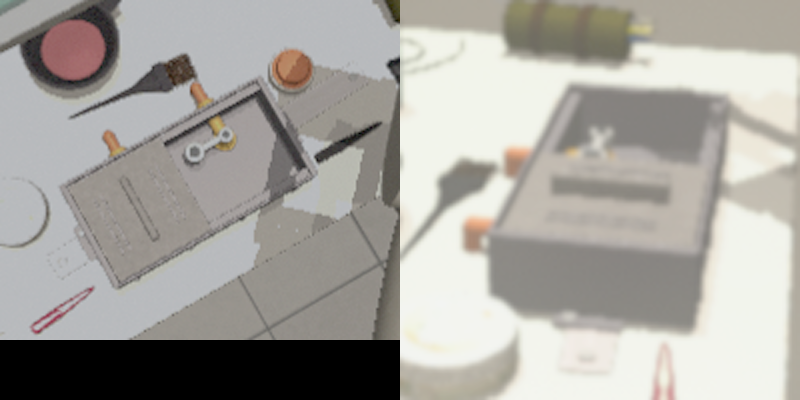

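The disc is at (195,152), and the prediction for shut was (195,151). The cover sits in its guides at the far end, the bystanders look unmoved, and the arm is clear. Handing in.

```bash
python3 -c "
from workcell import manip
print(manip.sign_off())"
```

```text
the job is handed in; nothing more can be done
None
```

I slid the cover by its rib all the way onto the other bay, then pushed the disc handle a quarter turn clockwise until it was shut. I handed the job in at about 17.4 s; no verdict came back.

**Contact:** the cover stopped on the far end wall at about 11 N. The handle met its stop at about 21 N, with almost no further travel.

**Last picture:**
- **Disc handle:** the disc is at pixel (195,152), against (195,151) predicted for fully shut.
- **Cover:** it lies flat in its guides over the other bay.
- **Bystanders:** they look unmoved by eye; I did not measure them.
- **Arm:** clear of everything, reading under 1 N.

**What disagreed:**
- **Tip height:** the real fingertips sat about 34 mm above the reported tool position, so my first pass went over the rib without touching it. I lowered by what the pictures and forces showed and pushed again.
- **Box fit:** my fit of the box position was off by up to about 5 mm at the corners.
- **Bar handle:** it is now under the cover, so I could not check it directly. Nothing I pushed touched it, and the forces stayed at sliding level (about 2 N) until the end wall.

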